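# Stack two specimen cases on the sloping rack

## Task

Stack the two specimen cases lengthwise up the slope of the rack, in line with it and midway across its width: the large case flat on the deck, the small case flat on top of it, each with one end resting right against the backstop at the foot of the slope. The small case is filed on its long edge in the tray: lift it out, lay it flat on the bench and let go, then take it again across its width to stack it. Leave the jar, the dish and the steel block where they stand.

Things in the scene. Friction and masses are not known exactly. Their poses are not given: they have to be found in the camera images.
- deck: Sloping deck of the fixed grey steel rack, 170 mm long (x 0 to 170), 110 mm wide (y -55 to 55), 4 mm thick, sides and upper end open. Origin: on its surface at the foot of the slope, in the corner with the backstop, midway across, 30 mm above the bench. x runs up the slope (0.35 rad, roughly away from the robot), y across, z is its normal, upward. Cases do not slide on it by themselves.
- backstop (a point): Middle of the backstop's face, same axes as the deck, at x 0, y 0, z 36 mm of the deck. The backstop is a flat plate square to the deck at the foot of the slope, 4 mm thick, 110 mm wide, 72 mm high along z; the cases rest against its +x face.
- large_center (a point): Centre of the large cream plastic case, a closed box 150 mm long (x), 62 mm wide (y), 44 mm high (z), about 0.4 kg. It starts lying flat on the bench. Latch, hinges and card stand out less than 1.5 mm. Either end may go to the backstop and either broad face up.
- small_center (a point): Centre of the small cream plastic case, a closed box 110 mm long (x), 34 mm thick (y), 60 mm wide (z), about 0.2 kg. It starts on its long edge in the tray, z up, its underside 4 mm and its top 64 mm above the bench. Lying flat, y is vertical. Leaned more than 0.52 rad on its long edge it tips over flat. Either end may go to the backstop, either broad face up.
- tray: Low open aluminium tray, fixed to the bench, in which the small case is filed with 3 to 4 mm play all round: outside 126 mm (x, along the case) by 48 mm (y), 22 mm high, walls and floor 4 mm. Origin: centre of its underside. It is on one side of the rack and the large case on the other; the sides change.
- jar: Bystander: glass jar with a steel cap, 66 mm across, 100 mm high, beyond the work. Origin: centre of its underside.
- dish: Bystander: white ceramic dish, 90 mm across, 22 mm high. Origin: centre of its underside.
- magbase: Bystander: dark steel magnet base, a block 60 x 50 mm, 55 mm high, with a short stud on top (85 mm in all). Origin: centre of its underside.

How it is judged:
By the outcome, as a careful person would: the job done as asked, in the order asked, and still so for the second after the job is handed in, with the robot touching nothing.
It also fails if it takes over 72 s, if anything falls off the work surface, if the arm or the gripper's body presses on something with over 40 N, if the wrist force passes 120 N, or if a joint passes its speed limit or range.

## Robot

A 6-joint arm with a two-finger parallel gripper is mounted at the origin on the work surface. World frame = base frame: x ahead of the robot, y to its left, z up, the work surface at z = 0. Lengths are in mm, angles in rad, forces in N, time in s.
With the tool pointing down it reaches from about 325 to 875 mm from the base axis. Payload 4.4 kg.
Tool frame: the origin (TCP) lies midway between the tips of the shut fingers; the grasp point (between the pads) lies 19 mm behind it; z points along the fingers, y is the line along which they close (so a half turn about z gives the same grasp; the last joint's range is limited). The gripper opens to 85 mm and grips with 20 to 120 N. Pads are 22 mm wide; open, the fingers measure 114 mm over their backs; the gripper's body (76 mm by 85 mm) begins 54 mm behind the grasp point. The pads swing forward as they close: fully open they stand 13 mm farther back than shut.
Start: joints at [-1.389, 0.207, 1.542, -0, 1.393, -0.15], TCP at [187.291, -543.644, 231.282] pointing down, gripper open.
Joint ranges: [-2.73, 2.73], [-0.86, 2.22], [0.23, 2.46], [-1.11, 4.25], [0.08, 2.63], [-2.82, 2.82]. Speed limits (rad/s): [2.79, 2.79, 3.14, 3.14, 3.14, 3.14].

## Interface

Orientations are given as [roll, pitch, yaw] about the fixed x, y, z axes, in that order (R = Rz(yaw) Ry(pitch) Rx(roll)).
In Python, from plant import manip gives the robot as it stands.
- The arm moves only by the tool send_rows, never from a script. Its argument "commands" is a list of rows, each a list of 7 numbers: the opening, from -1 (shut) to 1 (fully open), then the shift along the tool's x, y, z each as a share of 0.3 m, from -1 to 1, then the turn, a rotation vector about the tool's x, y, z each as a share of pi rad, from -1 to 1. A call has 1 to 20 rows; each row is the pose to reach, as a shift and turn from the pose commanded when the call began, along the tool's axes at that moment, turning the shorter way round; what a row does not reach only later rows make up. A row lasts 1/12 s, in which the tool goes at most 41.7 mm and 7.16 degrees, less where a joint would pass 70% of its speed; a pose out of reach is approached as far as the arm can. A call with a number of a shift or a turn outside -1 to 1 is refused whole. A call with a gripper value outside its range is refused whole. The fingers move at their own pace and stop on an object; the grip force is fixed at half the most. Time passes only in rows, so rows that repeat a pose let the fingers close. It gives the time, the measured TCP pose, the force, the opening and the grip force at its end, in the units of the state.
- manip.get_obs(): the state, without advancing time (a new reading comes with each control period).
- manip.grab_frame(name): name is "side" or "top"; returns (picture, depth): 480x640x3 uint8, blue, green, red; 480x640 float32, mm along the optical axis (not along the pixel's ray), 0 where there is no reading.
- manip.get_calibration(name): a dict with "K" (3x3 intrinsics, pixels), "distortion" ([k1, k2, p1, p2, k3] as OpenCV has them; the pictures are not rectified), "R" (3x3) and "t" (3): a world point X has camera coordinates R X + t. Camera axes: x right, y down, z forward; pixel columns grow to the right and rows downward; lengths in mm; the calibration is good to about 2 mm. A picture is of the moment at which its call begins. get_calibration takes no time and is no camera call.
- manip.job_done(): hands the job in; it is judged then, once.
The state is a dict: "clock": time; "q": joint angles; "dq": joint speeds; "tau": joint torques, N m; "eef_pos": TCP position; "tcp_rot": TCP orientation; "wrist_force": force on the tool from outside, world axes, zero at the start; "torque": the same for the moment, N m; "gripper_width": opening from 0.0 (shut) to 1.0 (fully open); "finger_force": force on a finger pad.
Only numpy, scipy, OpenCV 4.12 (cv2) and the standard library are available. Lean on these libraries where they do the work, as an engineer would, in place of code of your own. Each camera call takes 0.05 s, during which the arm holds its last target. There are 200 camera calls.

## Working session

There is one attempt and no reset: what is moved stays moved. The work goes in short steps, Python scripts to look and compute and a tool call to move; the robot and the scene stay as the last step left them, time stands still between calls to the robot, and variables do not carry over. Pictures are saved under pics/ and viewed, at most 10 in all, crops included, and the job is handed in when it is done.

Besides the shell and the picture viewer there is one more tool, called after "Request:" as name(argument=value, ...) on one line, values as JSON. send_rows: Moves the arm, as the interface text tells. Its arguments: {"type":"object","properties":{"commands":{"type":"array"}},"required":["commands"]}

```bash
ls; mkdir -p pics; python3 - <<'E'
from plant import manip
import cv2,numpy as np
for n in("top","side"):
    p,d=manip.grab_frame(n); cv2.imwrite(f"pics/{n}0.png",p); np.savez(f"{n}0.npz",p=p,d=d)
    c=manip.get_calibration(n); print(n,c)
print(manip.get_obs())
E
```

```text
pics
top {'K': array([[495.23672263,   0.        , 327.09488159],
       [  0.        , 495.23672263, 241.72311518],
       [  0.        ,   0.        ,   1.        ]]), 'distortion': array([0.0220253, 0.       , 0.       , 0.       , 0.       ]), 'R': array([[-0.00983492, -0.99991919,  0.00805488],
       [-0.99349022,  0.00885679, -0.11357262],
       [ 0.1134921 , -0.00911942, -0.99349705]]), 't': array([   9.08201449,  591.96154801, 1051.10431902])}
side {'K': array([[500.74584942,   0.        , 323.94268986],
       [  0.        , 500.74584942, 245.74278143],
       [  0.        ,   0.        ,   1.        ]]), 'distortion': array([-0.12993957,  0.        ,  0.        ,  0.        ,  0.        ]), 'R': array([[-0.88489681, -0.46552952, -0.01548844],
       [-0.33175537,  0.65325705, -0.68058328],
       [ 0.32694954, -0.5971076 , -0.732507  ]]), 't': array([523.11005791, 262.45692615, 922.64123463])}
{'clock': 0.1, 'q': array([-1.38952427e+00,  2.07369986e-01,  1.54284277e+00, -2.56674763e-05,
        1.39349764e+00, -1.50489036e-01]), 'dq': array([ 5.92752329e-05, -2.80549215e-04, -4.02861101e-03,  2.71285460e-03,
       -1.70689324e-03, -7.92596353e-04]), 'tau': array([-8.52417343e-04, -3.84091580e+01, -2.92548555e+01, -2.22888052e-04,
        4.87973884e-03, -1.29776049e-05]), 'eef_pos': array([ 187.14277205, -542.95508412,  230.20686741]), 'tcp_rot': array([-3.13949507e+00, -2.92524100e-04,  3.31765344e-01]), 'wrist_force': array([ 0.34259618, -0.57986796,  0.13296873]), 'torque': array([0.00379691, 0.0032851 , 0.02489846]), 'finger_force': 0.0, 'gripper_width': 0.9993626200427396}
```

View pics/top0.png

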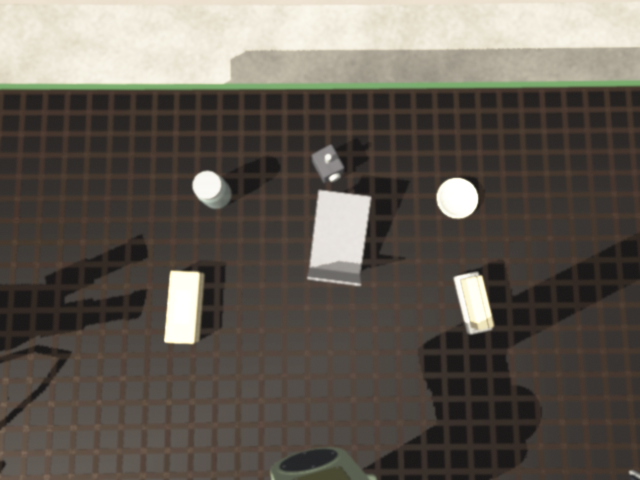

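View pics/side0.png

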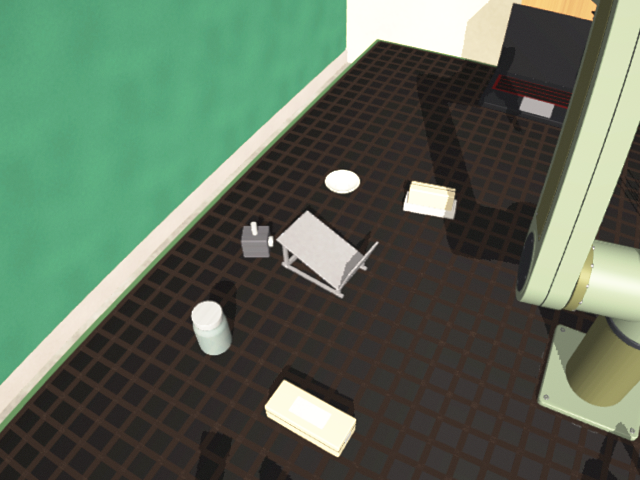

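The top view shows the large case on robot's left at (184,307), the rack in the middle at (340,238) with its backstop at about row 275, and the small case in its tray on the right at (474,302). The jar (210,188), dish (458,198) and steel block (328,165) stand beyond the work. The side view agrees.

```bash
cat > h.py <<'E'
import numpy as np,cv2
from plant import manip
from scipy.spatial.transform import Rotation as Ro
def cloud(n,f=None):
    if f: z=np.load(f); p,d=z['p'],z['d']
    else: p,d=manip.grab_frame(n)
    c=manip.get_calibration(n)
    v,u=np.mgrid[0:480,0:640]
    uv=cv2.undistortPoints(np.stack([u,v],-1).reshape(-1,1,2).astype(float),c['K'],np.array(c['distortion'])).reshape(480,640,2)
    X=np.concatenate([uv*d[...,None],d[...,None]],-1)
    W=(X-c['t'])@c['R']
    W[d<=0]=np.nan
    return p,W
def plane(P,it=3):
    for _ in range(it):
        c=np.median(P,0) if _==0 else P.mean(0); n=np.linalg.svd(P-c,full_matrices=False)[2][2]; n*=np.sign(n[2])
        r=(P-c)@n; P=P[abs(r)<max(2*np.median(abs(r)),1)]
    return c,n,P
def rect(P): return cv2.minAreaRect(P[:,:2].astype(np.float32))
E
python3 - <<'E'
from h import *
for n in("top","side"):
    p,W=cloud(n,n+"0.npz"); P=W.reshape(-1,3); P=P[~np.isnan(P[:,0])]
    t=P[(P[:,0]>250)&(P[:,0]<600)&(abs(P[:,1])<400)]
    print(n,"bench",np.median(t[abs(t[:,2])<12][:,2]),np.std(t[abs(t[:,2])<12][:,2]))
    def sel(x0,x1,y0,y1,z0,z1): return P[(P[:,0]>x0)&(P[:,0]<x1)&(P[:,1]>y0)&(P[:,1]<y1)&(P[:,2]>z0)&(P[:,2]<z1)]
    L=sel(250,620,170,450,35,60); print("large top",len(L),np.median(L,0),rect(L))
    S=sel(250,620,-450,-150,52,80); print("small top",len(S),np.median(S,0),rect(S))
    T=sel(250,620,-450,-150,14,30); print("tray rim",len(T),rect(T) if len(T) else 0)
    D=sel(300,700,-130,130,22,150); print("rack",len(D),D.min(0),D.max(0))
    J=sel(600,900,100,400,80,130);print("jar",len(J),np.median(J,0))
    DD=sel(600,900,-450,-120,12,40);print("dish",len(DD),np.median(DD,0))
    M=sel(640,900,-90,120,45,100);print("mag",len(M),np.median(M,0),M.min(0),M.max(0))
E
```

```text
top bench -0.16162276399377515 2.1664251939421506
large top 2107 [453.87326235 314.00204432  43.40762403] ((454.6938171386719, 314.4905090332031), (63.33940505981445, 153.2737274169922), 87.13996124267578)
small top 902 [ 458.37072879 -313.8444408    63.31962089] ((459.48260498046875, -315.4056701660156), (110.1816177368164, 35.90690231323242), 10.254274368286133)
tray rim 347 ((457.92291259765625, -314.630615234375), (125.38722229003906, 49.13698959350586), 10.757930755615234)
rack 4583 [497.27078265 -87.58727746  25.54695286] [696.25484157  44.29682021 100.71729659]
jar 643 [705.33723685 252.58918816  99.34204151]
dish 659 [ 693.73619822 -293.91756341   17.55459518]
mag 1902 [676.7564949  -13.0894494   75.02487939] [640.00079185 -87.58727746  45.567306  ] [804.41523876  32.76224397  91.91232718]
side bench 0.805409924057669 1.7740809617299647
large top 3013 [449.31747144 316.97452684  44.26800017] ((453.35223388671875, 314.5971374511719), (64.0760269165039, 151.3007354736328), 86.93721008300781)
small top 551 [ 455.16944053 -308.87179558   63.06243758] ((457.1734924316406, -313.8187255859375), (110.32521057128906, 41.04637908935547), 10.300651550292969)
tray rim 371 ((456.4571533203125, -314.2251281738281), (126.39952087402344, 53.70624542236328), 11.580134391784668)
rack 3505 [495.38526473 -88.19869036  22.16212912] [694.19300899  46.97844622 101.26507306]
jar 742 [700.62964803 257.5108408   99.61694124]
dish 412 [ 697.58208811 -303.84530553   18.29288637]
mag 1549 [677.08992663  -6.11326305  75.75999272] [640.05476253 -88.19869036  45.0408025 ] [801.67285356  36.21278194  92.23160582]
```

```bash
python3 - <<'E'
from h import *
from scipy.optimize import minimize
for n in("top","side"):
    p,W=cloud(n,n+"0.npz"); P=W.reshape(-1,3); P=P[~np.isnan(P[:,0])]
    D=P[(P[:,0]>510)&(P[:,0]<690)&(abs(P[:,1]+20)<80)&(P[:,2]>28)&(P[:,2]<100)]
    # keep those near plane of slope .35
    s=np.array([-np.sin(.35),0,np.cos(.35)]); h=D@s; m=np.median(h); 
    c,nn,Q=plane(D[abs(h-m)<8]); print(n,"normal",nn,"tilt",np.arccos(nn[2]),"yaw",np.arctan2(-nn[1],-nn[0]),len(Q),c)
    ex=np.array([np.cos(0),0,0]); 
    # in plane coords: build axes from normal
    x=np.array([-nn[0],-nn[1],0]); x/=np.linalg.norm(x); x=x*nn[2]+np.array([0,0,1])*np.hypot(nn[0],nn[1]); y=np.cross(nn,x)
    q=np.c_[(Q-c)@x,(Q-c)@y]; r=cv2.minAreaRect(q.astype(np.float32)); print("rect",r)
    A=D=P[(P[:,0]>470)&(P[:,0]<720)&(abs(P[:,1]+20)<90)&(P[:,2]>15)&(P[:,2]<115)]
    a=np.c_[(A-c)@x,(A-c)@y,(A-c)@nn]
    B=a[(a[:,0]<-60)&(a[:,2]>15)&(a[:,2]<90)]; print("backstop pts",len(B),np.percentile(B,[2,50,98],axis=0).round(1).tolist())
    for lo in(-1,):
        d=a[abs(a[:,2])<2.5]
        for k in range(-80,100,30):
            e=d[(d[:,0]>k)&(d[:,0]<k+30)]
            if len(e)>20: print(k,np.percentile(e[:,1],[1,99]).round(1))
    corner=c+x*0
    print("x,y axes",x,y)
E
```

```text
top normal [-0.34056521  0.04329674  0.93922347] tilt 0.35043497336926527 yaw -0.12645365622618332 2720 [610.84899828 -24.06825872  59.10088075]
rect ((-1.8273696899414062, 0.34539031982421875), (109.81255340576172, 171.61351013183594), 89.48594665527344)
backstop pts 513 [[-89.5, -51.2, 16.6], [-86.3, 2.2, 51.2], [-84.8, 54.2, 74.0]]
-80 [-52.5  54.8]
-50 [-53.1  54.5]
-20 [-53.2  54.4]
10 [-53.9  53.9]
40 [-53.4  54. ]
70 [-54.   53.6]
x,y axes [ 0.93172413 -0.11845197  0.34330638] [ 1.26116915e-01  9.92015385e-01 -6.93889390e-18]
side normal [-0.33941642  0.04675807  0.93947335] tilt 0.3497063909436333 yaw -0.13689850154312969 2114 [610.68837747 -20.94719293  60.09233976]
rect ((-3.117462158203125, -1.4671401977539062), (173.76817321777344, 112.20795440673828), 0.212234765291214)
backstop pts 187 [[-90.2, -54.8, 15.8], [-89.3, 10.7, 66.2], [-86.3, 53.5, 74.4]]
-80 [-55.9  52.6]
-50 [-55.8  52.7]
-20 [-55.1  53.3]
10 [-55.9  52.3]
40 [-55.4  52.8]
70 [-54.9  52.7]
x,y axes [ 0.93068366 -0.12821114  0.34262198] [ 1.36471295e-01  9.90644026e-01 -6.93889390e-18]
```

```bash
cat > mv.py <<'E'
from h import *
import pickle,sys
# commanded pose book-keeping: cmd.pkl = (pos, R)
def down(yaw): return Ro.from_euler('z',yaw)*Ro.from_euler('x',np.pi)
YAW=-.134; O=np.array([530.5,-12.3,30.]); RD=Ro.from_euler('ZY',[YAW,-.35])
def deck(x,y,z): return O+RD.apply([x,y,z])
RDT=RD*Ro.from_euler('x',np.pi)
def start():
    try: return pickle.load(open('cmd.pkl','rb'))
    except OSError: return np.array([187.291,-543.644,231.282]),down(.3318)
def plan(*wps):
    p0,R0=start(); p,R=p0,R0
    for pos,Rt in wps:
        s=np.round(R0.inv().apply(np.array(pos)-p0)/300,3); r=np.round((R0.inv()*Rt).as_rotvec()/np.pi,3)
        pn=p0+R0.apply(s*300); Rn=R0*Ro.from_rotvec(r*np.pi)
        n=max(np.linalg.norm(pn-p)/41.7,np.degrees((R.inv()*Rn).magnitude())/7.16)
        print((s+0.).tolist(),(r+0.).tolist(),"rows>=%.1f"%n); p,R=pn,Rn
    pickle.dump((p,R),open('cmd.pkl','wb'))
def obs():
    o=manip.get_obs(); print({k:np.round(v,3) for k,v in o.items() if k in('clock','q','eef_pos','tcp_rot','wrist_force','gripper_width','finger_force')})
    p,R=start(); print('cmd',p.round(1),'err',(o['eef_pos']-p).round(1),'roterr',(Ro.from_euler('xyz',o['tcp_rot'])*R.inv()).as_rotvec().round(4))
E
python3 - <<'E'
from mv import *
d=down(.183)
plan(([457.8,-314.5,120],d),([457.8,-314.5,28],d))
E
```

```text
[1.101, -0.428, 0.371] [0.0, 0.0, 0.047] rows>=8.9
[1.101, -0.428, 0.678] [0.0, 0.0, 0.047] rows>=2.2
```

```bash
rm cmd.pkl; python3 - <<'E'
from mv import *
plan(([425,-330,130],down(.183)),)
E
```

```text
[0.981, -0.415, 0.338] [0.0, 0.0, 0.047] rows>=8.0
```

Request:
send_rows(commands=[[1,0.981,-0.415,0.338,0,0,0.047],[1,0.981,-0.415,0.338,0,0,0.047],[1,0.981,-0.415,0.338,0,0,0.047],[1,0.981,-0.415,0.338,0,0,0.047],[1,0.981,-0.415,0.338,0,0,0.047],[1,0.981,-0.415,0.338,0,0,0.047],[1,0.981,-0.415,0.338,0,0,0.047],[1,0.981,-0.415,0.338,0,0,0.047],[1,0.981,-0.415,0.338,0,0,0.047],[1,0.981,-0.415,0.338,0,0,0.047],[1,0.981,-0.415,0.338,0,0,0.047]])

```text
clock: 1.02
eef_pos: [424.8, -329.9, 129.6]
tcp_rot: [-3.141, 0.001, 0.185]
wrist_force: [0.1, 0.3, 0.6]
gripper_width: 1.005
finger_force: 0.0
```

```bash
python3 - <<'E'
from mv import *
obs()
d=down(.183)
plan(([457.8,-314.5,100],d),([457.8,-314.5,28],d))
E
```

```text
{'clock': np.float64(1.017), 'q': array([-8.210e-01,  2.360e-01,  1.730e+00, -1.000e-03,  1.176e+00,
        5.650e-01]), 'eef_pos': array([ 424.763, -329.941,  129.574]), 'tcp_rot': array([-3.141e+00,  1.000e-03,  1.850e-01]), 'wrist_force': array([0.117, 0.286, 0.622]), 'finger_force': np.float64(0.0), 'gripper_width': np.float64(1.005)}
cmd [ 425.  -330.1  129.9] err [-0.2  0.1 -0.3] roterr [0.     0.001  0.0012]
[0.117, -0.031, 0.1] [0.0, 0.0, 0.0] rows>=1.1
[0.117, -0.031, 0.34] [0.0, 0.0, 0.0] rows>=1.7
```

Accurate tracking. Descend, close, and settle.

Request:
send_rows(commands=[[1,0.117,-0.031,0.1,0,0,0],[1,0.117,-0.031,0.1,0,0,0],[1,0.117,-0.031,0.2,0,0,0],[1,0.117,-0.031,0.28,0,0,0],[1,0.117,-0.031,0.34,0,0,0],[1,0.117,-0.031,0.34,0,0,0],[-1,0.117,-0.031,0.34,0,0,0],[-1,0.117,-0.031,0.34,0,0,0],[-1,0.117,-0.031,0.34,0,0,0],[-1,0.117,-0.031,0.34,0,0,0],[-1,0.117,-0.031,0.34,0,0,0],[-1,0.117,-0.031,0.34,0,0,0],[-1,0.117,-0.031,0.34,0,0,0],[-1,0.117,-0.031,0.34,0,0,0],[-1,0.117,-0.031,0.34,0,0,0],[-1,0.117,-0.031,0.34,0,0,0]])

```text
clock: 2.35
eef_pos: [458.9, -315.9, 29.8]
tcp_rot: [3.138, -0.002, 0.184]
wrist_force: [-1.1, -1.2, 6.2]
gripper_width: 0.389
finger_force: 60.8
```

```bash
python3 - <<'E'
from mv import *
obs()
d=down(.183); L=Ro.from_euler('x',.65)*down(0)
plan(([457.8,-314.5,110],d),([430,-165,110],L))
E
```

```text
{'clock': np.float64(2.35), 'q': array([-7.580e-01,  4.150e-01,  1.737e+00, -1.000e-03,  9.850e-01,
        6.290e-01]), 'eef_pos': array([ 458.88 , -315.912,   29.804]), 'tcp_rot': array([ 3.138e+00, -2.000e-03,  1.840e-01]), 'wrist_force': array([-1.07 , -1.237,  6.165]), 'finger_force': np.float64(60.842), 'gripper_width': np.float64(0.389)}
cmd [ 457.8 -314.5   27.9] err [ 1.1 -1.4  1.9] roterr [-0.0029 -0.0023  0.0001]
[0.0, 0.0, -0.274] [0.0, 0.0, 0.0] rows>=2.0
[0.0, -0.507, -0.274] [0.206, 0.019, 0.057] rows>=5.4
```

Request:
send_rows(commands=[[-1,0,0,-0.06,0,0,0],[-1,0,0,-0.13,0,0,0],[-1,0,0,-0.2,0,0,0],[-1,0,0,-0.274,0,0,0],[-1,0,0,-0.274,0,0,0],[-1,0,-0.1,-0.274,0.04,0.004,0.011],[-1,0,-0.2,-0.274,0.08,0.008,0.022],[-1,0,-0.3,-0.274,0.12,0.011,0.033],[-1,0,-0.4,-0.274,0.16,0.015,0.044],[-1,0,-0.507,-0.274,0.206,0.019,0.057],[-1,0,-0.507,-0.274,0.206,0.019,0.057],[-1,0,-0.507,-0.274,0.206,0.019,0.057],[-1,0,-0.507,-0.274,0.206,0.019,0.057],[-1,0,-0.507,-0.274,0.206,0.019,0.057]])

```text
clock: 3.52
eef_pos: [430.2, -165.4, 109.7]
tcp_rot: [-2.494, 0.0, -0.001]
wrist_force: [-0.1, -0.1, -2.3]
gripper_width: 0.386
finger_force: 61.0
```

```bash
python3 - <<'E'
from mv import *
obs()
p,W=cloud("side"); cv2.imwrite("pics/s1.png",p)
P=W.reshape(-1,3); P=P[(P[:,0]>350)&(P[:,0]<520)&(P[:,1]<-130)&(P[:,1]>-260)&(P[:,2]>25)&(P[:,2]<130)]
print(np.percentile(P,[0.5,99.5],axis=0))
L=Ro.from_euler('x',.65)*down(0)
plan(([430,-165,42],L),([430,-165,31],L))
E
```

```text
{'clock': np.float64(3.517), 'q': array([-0.846,  0.394,  1.727,  0.412,  1.539,  0.602]), 'eef_pos': array([ 430.171, -165.378,  109.668]), 'tcp_rot': array([-2.494e+00,  0.000e+00, -1.000e-03]), 'wrist_force': array([-0.118, -0.145, -2.318]), 'finger_force': np.float64(61.031), 'gripper_width': np.float64(0.386)}
cmd [ 429.9 -165.   110.1] err [ 0.2 -0.4 -0.4] roterr [-0.0019 -0.0003  0.0001]
[[ 373.74965176 -225.04458258   95.46872383]
 [ 483.26141549 -137.2736211   129.81131354]]
[0.0, 0.137, 0.181] [0.0, 0.0, 0.0] rows>=1.6
[0.0, 0.159, 0.21] [0.0, 0.0, 0.0] rows>=0.3
```

View pics/s1.png

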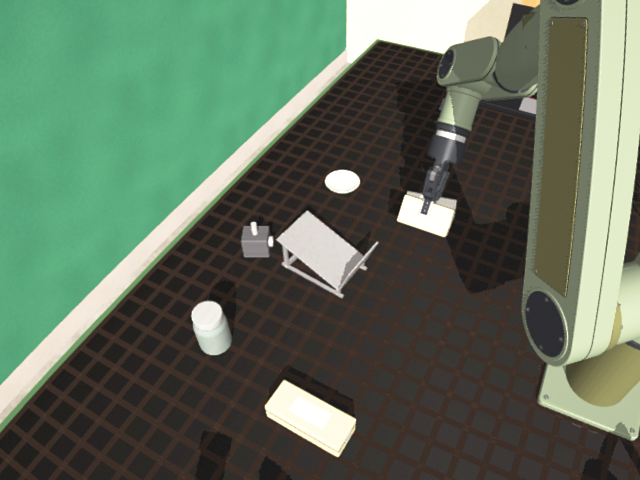

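The side view shows the small case held at (427,215), leaning as planned, clear of the tray and rack. Next I lower it to the bench.

Request:
send_rows(commands=[[-1,0,0.05,0.066,0,0,0],[-1,0,0.1,0.132,0,0,0],[-1,0,0.137,0.181,0,0,0],[-1,0,0.15,0.198,0,0,0],[-1,0,0.159,0.21,0,0,0],[-1,0,0.159,0.21,0,0,0],[-1,0,0.159,0.21,0,0,0],[-1,0,0.159,0.21,0,0,0]])

```text
clock: 4.23
eef_pos: [430.8, -165.8, 32.1]
tcp_rot: [-2.495, -0.001, -0.001]
wrist_force: [-1.0, 0.2, -2.5]
gripper_width: 0.393
finger_force: 61.2
```

Request:
send_rows(commands=[[-1,0,0.003,0.004,0,0,0],[-1,0,0.003,0.004,0,0,0],[-1,0,0.003,0.004,0,0,0],[0.05,0.0,0.003,0.004,0,0,0],[0.05,0.0,0.003,0.004,0,0,0],[0.05,0.0,0.003,0.004,0,0,0],[0.05,0.0,0.003,0.004,0,0,0]])

```text
clock: 4.82
eef_pos: [429.7, -164.7, 29.5]
tcp_rot: [-2.492, 0.001, -0.001]
wrist_force: [0.6, -0.9, -0.6]
gripper_width: 0.525
finger_force: 0.2
```

```bash
python3 - <<'E'
from mv import *
p,R=start(); pickle.dump((p+R.apply([0,.9,1.2]),R),open('cmd.pkl','wb'))
obs()
p,W=cloud("side"); cv2.imwrite("pics/s2.png",cv2.resize(p[140:300,340:540],None,fx=3,fy=3))
p,R=start()
plan((p+R.apply([0,0,-60]),R),(p+R.apply([0,0,-60])+[0,0,60],down(0)))
E
```

```text
{'clock': np.float64(4.817), 'q': array([-0.847,  0.53 ,  1.742,  0.419,  1.403,  0.541]), 'eef_pos': array([ 429.718, -164.671,   29.46 ]), 'tcp_rot': array([-2.492e+00,  1.000e-03, -1.000e-03]), 'wrist_force': array([ 0.608, -0.889, -0.626]), 'finger_force': np.float64(0.177), 'gripper_width': np.float64(0.525)}
cmd [ 429.9 -164.9   29.6] err [-0.2  0.2 -0.1] roterr [0.0004 0.0003 0.0001]
[0.0, 0.0, -0.2] [0.0, 0.0, 0.0] rows>=1.4
[0.0, -0.121, -0.359] [-0.207, 0.0, 0.0] rows>=5.2
```

View pics/s2.png

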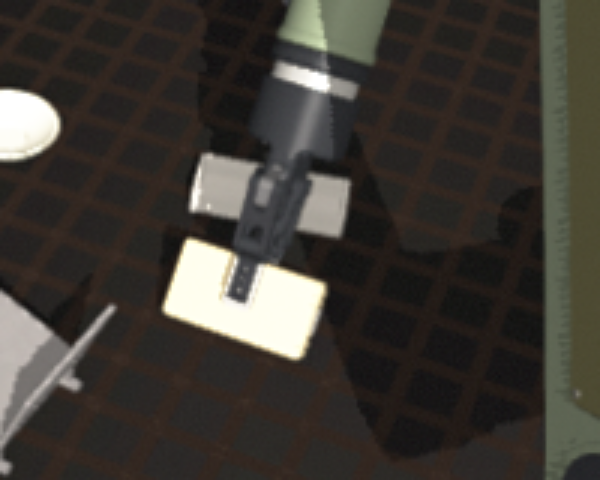

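The crop shows the case at (245,300) resting loose between the opened fingers and leaning on the lower one. I withdraw along the tool axis so it tips flat.

Request:
send_rows(commands=[[0.05,0,0,-0.03,0,0,0],[0.05,0,0,-0.06,0,0,0],[0.05,0,0,-0.09,0,0,0],[0.05,0,0,-0.12,0,0,0],[0.05,0,0,-0.16,0,0,0],[0.05,0,0,-0.2,0,0,0],[0.05,0,0,-0.2,0,0,0],[0.2,0,-0.05,-0.27,-0.04,0,0],[0.5,0,-0.09,-0.31,-0.08,0,0],[1,0,-0.121,-0.359,-0.12,0,0],[1,0,-0.121,-0.359,-0.16,0,0],[1,0,-0.121,-0.359,-0.207,0,0],[1,0,-0.121,-0.359,-0.207,0,0],[1,0,-0.121,-0.359,-0.207,0,0]])

```text
clock: 6.03
eef_pos: [429.6, -198.9, 137.5]
tcp_rot: [3.141, 0.001, 0.002]
wrist_force: [0.0, -0.4, -0.3]
gripper_width: 1.001
finger_force: 0.0
```

```bash
python3 - <<'E'
from mv import *
obs()
p,W=cloud("side"); cv2.imwrite("pics/s3.png",p)
P=W.reshape(-1,3); P=P[(P[:,0]>340)&(P[:,0]<520)&(P[:,1]<-130)&(P[:,1]>-275)&(P[:,2]>15)&(P[:,2]<55)]
print(np.percentile(P,[1,50,99],axis=0),rect(P[P[:,2]>28]))
plan(([440,60,200],down(-.05)),)
E
```

```text
{'clock': np.float64(6.033), 'q': array([-6.160e-01,  9.400e-02,  1.879e+00, -1.000e-03,  1.169e+00,
        9.530e-01]), 'eef_pos': array([ 429.557, -198.933,  137.491]), 'tcp_rot': array([3.141e+00, 1.000e-03, 2.000e-03]), 'wrist_force': array([ 0.021, -0.393, -0.334]), 'finger_force': np.float64(0.0), 'gripper_width': np.float64(1.001)}
cmd [ 429.9 -201.1  137.3] err [-0.3  2.1  0.2] roterr [0.001  0.0004 0.0036]
[[ 374.62193948 -227.19773729   15.71878758]
 [ 427.61923939 -187.41459245   34.13044781]
 [ 483.5119502  -165.75727527   38.31937915]] ((429.46270751953125, -196.71917724609375), (111.21944427490234, 64.52210998535156), 0.5586013197898865)
[0.032, -0.87, -0.21] [0.0, 0.0, 0.015] rows>=6.4
```

View pics/s3.png

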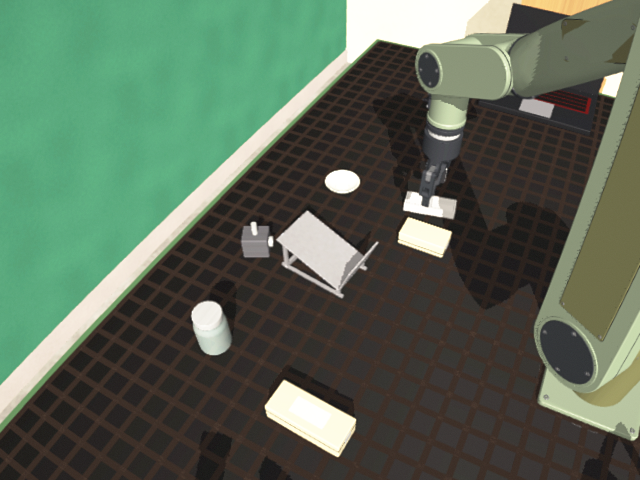

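The small case lies flat at (425,237) in the picture, which is world (429.5,-197) with yaw about 0. On to the large case.

Request:
send_rows(commands=[[1,0.032,-0.87,-0.21,0,0,0.015],[1,0.032,-0.87,-0.21,0,0,0.015],[1,0.032,-0.87,-0.21,0,0,0.015],[1,0.032,-0.87,-0.21,0,0,0.015],[1,0.032,-0.87,-0.21,0,0,0.015],[1,0.032,-0.87,-0.21,0,0,0.015],[1,0.032,-0.87,-0.21,0,0,0.015],[1,0.032,-0.87,-0.21,0,0,0.015],[1,0.032,-0.87,-0.21,0,0,0.015]])

```text
clock: 6.83
eef_pos: [440.4, 59.7, 199.7]
tcp_rot: [3.141, 0.002, -0.048]
wrist_force: [-0.0, -0.4, 0.1]
gripper_width: 0.999
finger_force: 0.0
```

```bash
python3 - <<'E'
from mv import *
obs()
d=down(-.05)
plan(([454,314.5,80],d),([454,314.5,3],d))
E
```

```text
{'clock': np.float64(6.833), 'q': array([-6.000e-02, -4.600e-02,  1.882e+00, -1.000e-03,  1.308e+00,
        1.559e+00]), 'eef_pos': array([440.405,  59.678, 199.695]), 'tcp_rot': array([ 3.141e+00,  2.000e-03, -4.800e-02]), 'wrist_force': array([-0.036, -0.449,  0.14 ]), 'finger_force': np.float64(0.0), 'gripper_width': np.float64(0.999)}
cmd [439.9  60.  200. ] err [ 0.5 -0.3 -0.3] roterr [0.0004 0.0014 0.0009]
[0.006, -0.85, 0.399] [0.0, 0.0, 0.0] rows>=6.8
[0.006, -0.85, 0.655] [0.0, 0.0, 0.0] rows>=1.8
```

Request:
send_rows(commands=[[1,0.006,-0.85,0.3,0,0,0],[1,0.006,-0.85,0.3,0,0,0],[1,0.006,-0.85,0.3,0,0,0],[1,0.006,-0.85,0.3,0,0,0],[1,0.006,-0.85,0.3,0,0,0],[1,0.006,-0.85,0.3,0,0,0],[1,0.006,-0.85,0.35,0,0,0],[1,0.006,-0.85,0.399,0,0,0],[1,0.006,-0.85,0.48,0,0,0],[1,0.006,-0.85,0.56,0,0,0],[1,0.006,-0.85,0.62,0,0,0],[1,0.006,-0.85,0.655,0,0,0],[1,0.006,-0.85,0.655,0,0,0],[-1,0.006,-0.85,0.655,0,0,0],[-1,0.006,-0.85,0.655,0,0,0],[-1,0.006,-0.85,0.655,0,0,0],[-1,0.006,-0.85,0.655,0,0,0],[-1,0.006,-0.85,0.655,0,0,0],[-1,0.006,-0.85,0.655,0,0,0],[-1,0.006,-0.85,0.655,0,0,0]])

```text
clock: 8.5
eef_pos: [455.2, 314.7, 4.4]
tcp_rot: [3.141, -0.002, -0.048]
wrist_force: [1.1, -1.9, 4.7]
gripper_width: 0.718
finger_force: 68.8
```

```bash
python3 - <<'E'
from mv import *
obs()
d=down(-.05); M=d.inv()
# pre-place pose over deck: case 8 mm off backstop, 60 mm over deck
plan(([454,314.5,180],d),(deck(87,0,80)+np.array([0,40,40]),RDT))
print(deck(87,0,80),deck(75,0,3))
E
```

```text
{'clock': np.float64(8.5), 'q': array([ 4.490e-01,  4.530e-01,  1.751e+00, -2.000e-03,  9.360e-01,
        2.070e+00]), 'eef_pos': array([455.246, 314.661,   4.444]), 'tcp_rot': array([ 3.141e+00, -2.000e-03, -4.800e-02]), 'wrist_force': array([ 1.108, -1.931,  4.743]), 'finger_force': np.float64(68.85), 'gripper_width': np.float64(0.718)}
cmd [453.9 314.4   3.1] err [1.3 0.3 1.3] roterr [ 0.0007 -0.0027  0.    ]
[0.0, 0.0, -0.59] [0.0, 0.0, 0.0] rows>=4.2
[0.481, 0.958, -0.572] [-0.004, 0.111, 0.027] rows>=7.7
[584.30688242 -19.55358945 134.98192628] [599.30190113 -21.5750355   58.5354537 ]
```

Request:
send_rows(commands=[[-1,0,0,-0.06,0,0,0],[-1,0,0,-0.15,0,0,0],[-1,0,0,-0.25,0,0,0],[-1,0,0,-0.36,0,0,0],[-1,0,0,-0.48,0,0,0],[-1,0,0,-0.59,0,0,0],[-1,0.06,0.12,-0.588,0,0.014,0.003],[-1,0.12,0.24,-0.586,-0.001,0.028,0.007],[-1,0.18,0.36,-0.583,-0.002,0.042,0.01],[-1,0.24,0.48,-0.581,-0.002,0.056,0.014],[-1,0.3,0.6,-0.579,-0.003,0.07,0.017],[-1,0.36,0.72,-0.577,-0.003,0.083,0.02],[-1,0.42,0.84,-0.574,-0.004,0.097,0.024],[-1,0.481,0.958,-0.572,-0.004,0.111,0.027],[-1,0.481,0.958,-0.572,-0.004,0.111,0.027],[-1,0.481,0.958,-0.572,-0.004,0.111,0.027],[-1,0.481,0.958,-0.572,-0.004,0.111,0.027]])

```text
clock: 9.92
eef_pos: [582.4, 20.9, 173.2]
tcp_rot: [-3.14, -0.344, -0.135]
wrist_force: [0.0, 0.1, -3.4]
gripper_width: 0.719
finger_force: 68.2
```

```bash
python3 - <<'E'
from mv import *
obs()
plan((deck(87,0,80),RDT),(deck(84,0,12),RDT))
E
```

```text
{'clock': np.float64(9.917), 'q': array([-0.109,  0.081,  1.853, -0.009,  0.864,  1.602]), 'eef_pos': array([582.364,  20.93 , 173.163]), 'tcp_rot': array([-3.14 , -0.344, -0.135]), 'wrist_force': array([ 0.022,  0.127, -3.412]), 'finger_force': np.float64(68.249), 'gripper_width': np.float64(0.719)}
cmd [584.2  20.5 175. ] err [-1.9  0.4 -1.9] roterr [ 0.0013  0.0047 -0.0006]
[-0.029, 0.133, 0.132] [0.0, 0.0, 0.0] rows>=1.4
[-0.038, 0.133, 0.358] [0.0, 0.0, 0.0] rows>=1.6
```

Request:
send_rows(commands=[[-1,-0.015,0.07,0.07,0,0,0],[-1,-0.029,0.133,0.132,0,0,0],[-1,-0.029,0.133,0.132,0,0,0],[-1,-0.032,0.133,0.2,0,0,0],[-1,-0.035,0.133,0.27,0,0,0],[-1,-0.038,0.133,0.33,0,0,0],[-1,-0.038,0.133,0.358,0,0,0],[-1,-0.038,0.133,0.358,0,0,0],[-1,-0.038,0.133,0.358,0,0,0],[-1,-0.038,0.133,0.358,0,0,0]])

```text
clock: 10.75
eef_pos: [605.4, -21.7, 71.4]
tcp_rot: [-3.141, -0.35, -0.133]
wrist_force: [1.3, 0.5, -4.5]
gripper_width: 0.721
finger_force: 68.1
```

```bash
cat > dk.py <<'E'
from mv import *
def deckcloud(names=("top","side")):
    for n in names:
        p,W=cloud(n); cv2.imwrite(f"pics/d_{n}_{manip.get_obs()['clock']:.1f}.png",p)
        P=W.reshape(-1,3); P=P[~np.isnan(P[:,0])]; yield n,RD.inv().apply(P-O)
E
python3 - <<'E'
from dk import *
obs()
o=manip.get_obs(); print('tcp in deck',RD.inv().apply(o['eef_pos']-O).round(1))
for n,a in deckcloud():
    # case top surface: z 44+~8
    c=a[(a[:,0]>5)&(a[:,0]<175)&(abs(a[:,1])<45)&(a[:,2]>42)&(a[:,2]<62)]
    h=np.median(c[:,2]); c=c[abs(c[:,2]-h)<3]; print(n,'top z',h,len(c),rect(c),np.percentile(c[:,0],[.5,99.5]),np.percentile(c[:,1],[1,99]))
    dk=a[(a[:,0]>5)&(a[:,0]<165)&(abs(a[:,1])>42)&(abs(a[:,1])<60)&(abs(a[:,2])<6)]; print(' deck z',np.median(dk[:,2]) if len(dk) else None,np.percentile(dk[:,1],[1,99]))
    b=a[(a[:,0]>-15)&(a[:,0]<15)&(abs(a[:,1])<60)&(a[:,2]>66)&(a[:,2]<78)];print(' backstop top',np.percentile(b,[2,50,98],axis=0).round(1).tolist())
    b=a[(a[:,0]>-10)&(a[:,0]<10)&(abs(a[:,1])<56)&(a[:,2]>55)&(a[:,2]<68)];print(' backstop face',np.percentile(b,[2,50,98],axis=0).round(1).tolist())
E
```

```text
{'clock': np.float64(10.75), 'q': array([-0.189,  0.276,  1.874,  0.034,  0.642,  1.491]), 'eef_pos': array([605.397, -21.696,  71.389]), 'tcp_rot': array([-3.141, -0.35 , -0.133]), 'wrist_force': array([ 1.344,  0.544, -4.456]), 'finger_force': np.float64(68.121), 'gripper_width': np.float64(0.721)}
cmd [604.6 -22.4  70.2] err [0.7 0.7 1.2] roterr [-0.0002 -0.0017  0.0011]
tcp in deck [85.1  0.7 13. ]
top top z 51.75939887238692 802 ((128.3590850830078, -0.06569671630859375), (63.227115631103516, 65.55973052978516), 0.15052607655525208) [ 97.30922448 159.59860942] [-30.38975823  29.83629256]
 deck z -0.5925008176287865 [-55.40597573  54.02018893]
 backstop top [[-2.9, 47.0, 69.8], [-2.2, 47.2, 70.0], [-0.6, 48.9, 71.1]]
 backstop face [[-0.3, 47.7, 57.6], [-0.2, 47.9, 60.7], [-0.2, 48.1, 63.9]]
side top z 53.09922425490452 1227 ((84.77118682861328, -1.0634765625), (69.2953872680664, 149.53614807128906), 89.5023193359375) [ 10.46096026 158.87777161] [-29.30425487  31.84387799]
 deck z 0.5753659691504225 [-50.68833559  56.0472483 ]
 backstop top [[-4.1, -52.4, 67.6], [-2.2, 4.8, 72.6], [-0.1, 55.2, 75.1]]
 backstop face [[-4.1, -47.2, 56.2], [-3.9, 15.6, 63.0], [-0.9, 55.1, 67.5]]
```

Both cameras agree: the case is held aligned, about 9.7 mm off the backstop and 8 mm over the deck. Lower, and push to the backstop.

Request:
send_rows(commands=[[-1,0,0,0.012,0,0,0],[-1,0,0,0.022,0,0,0],[-1,-0.01,0,0.022,0,0,0],[-1,-0.02,0,0.022,0,0,0],[-1,-0.028,0,0.022,0,0,0],[-1,-0.033,0,0.022,0,0,0],[-1,-0.038,0,0.022,0,0,0],[-1,-0.038,0,0.022,0,0,0],[-1,-0.038,0,0.025,0,0,0],[-1,-0.038,0,0.028,0,0,0],[-1,-0.038,0,0.028,0,0,0],[-1,-0.038,0,0.028,0,0,0]])

```text
clock: 11.85
eef_pos: [599.3, -21.9, 60.4]
tcp_rot: [-3.141, -0.354, -0.134]
wrist_force: [5.0, -1.5, 1.3]
gripper_width: 0.718
finger_force: 68.7
```

```bash
python3 - <<'E'
from dk import *
p,R=start(); pickle.dump((p+R.apply([-11.4,0,8.4]),R),open('cmd.pkl','wb'))
obs()
o=manip.get_obs(); print('tcp in deck',RD.inv().apply(o['eef_pos']-O).round(1),'f deck',RD.inv().apply(o['wrist_force']).round(1))
for n,a in deckcloud():
    c=a[(a[:,0]>5)&(a[:,0]<175)&(abs(a[:,1])<45)&(a[:,2]>38)&(a[:,2]<52)]
    h=np.median(c[:,2]); c=c[abs(c[:,2]-h)<3]; print(n,'top z',h,np.percentile(c[:,0],[.5,99.5]),np.percentile(c[:,1],[1,99]),rect(c))
E
```

```text
{'clock': np.float64(11.85), 'q': array([-0.192,  0.283,  1.896,  0.036,  0.609,  1.487]), 'eef_pos': array([599.324, -21.857,  60.397]), 'tcp_rot': array([-3.141, -0.354, -0.134]), 'wrist_force': array([ 5.032, -1.464,  1.342]), 'finger_force': np.float64(68.688), 'gripper_width': np.float64(0.718)}
cmd [596.9 -21.3  58.4] err [ 2.4 -0.6  2. ] roterr [-0.0013 -0.0054  0.0002]
tcp in deck [75.7 -0.3  4.7] f deck [ 5.3 -0.8 -0.5]
top top z 43.52536376934505 [ 87.33457103 149.76224042] [-31.3474178   29.11186517] ((118.69953918457031, 1.02191162109375), (63.511592864990234, 70.5739517211914), 0.24117876589298248)
side top z 44.589955934739905 [  5.49935125 149.30768048] [-29.52036458  31.16240546] ((77.51807403564453, 3.3603172302246094), (68.94132995605469, 144.8665313720703), 89.99290466308594)
```

Request:
send_rows(commands=[[-1,0,0,0.004,0,0,0],[-1,0,0,0.004,0,0,0],[1,0.004,0,0.004,0,0,0],[1,0.004,0,0.004,0,0,0],[1,0.004,0,0.004,0,0,0],[1,0.004,0,0.0,0,0,0],[1,0.004,0,0.0,0,0,0],[1,0.004,0,0.0,0,0,0],[1,0.004,0,-0.05,0,0,0],[1,0.004,0,-0.12,0,0,0],[1,0.004,0,-0.22,0,0,0],[1,0.004,0,-0.33,0,0,0],[1,0.004,0,-0.4,0,0,0],[1,0.004,0,-0.4,0,0,0],[1,0.004,0,-0.4,0,0,0]])

```text
clock: 13.2
eef_pos: [558.2, -16.2, 173.3]
tcp_rot: [-3.141, -0.352, -0.134]
wrist_force: [-1.0, 0.7, 0.1]
gripper_width: 1.0
finger_force: 0.0
```

```bash
python3 - <<'E'
from dk import *
p,R=start(); pickle.dump((p+R.apply([1.2,0,-120]),R),open('cmd.pkl','wb'))
obs()
for n,a in deckcloud():
    c=a[(a[:,0]>-3)&(a[:,0]<175)&(abs(a[:,1])<45)&(a[:,2]>38)&(a[:,2]<50)]
    h=np.median(c[:,2]); c=c[abs(c[:,2]-h)<3]; print(n,'top z',h,np.percentile(c[:,0],[.5,99.5]),np.percentile(c[:,1],[1,99]),rect(c),'n',plane(c)[1])
    dk=a[(a[:,0]>5)&(a[:,0]<165)&(abs(a[:,1])<60)&(abs(a[:,2])<4)]; print(np.percentile(dk[:,1],[.5,99.5]),np.median(dk[:,2]))
p,W=cloud("top"); P=W.reshape(-1,3); P=P[(P[:,0]>340)&(P[:,0]<520)&(P[:,1]<-130)&(P[:,1]>-275)&(P[:,2]>28)&(P[:,2]<42)];print('small',rect(P))
plan(([480,-110,190],down(0)),)
E
```

```text
{'clock': np.float64(13.2), 'q': array([-0.197,  0.021,  1.918,  0.03 ,  0.851,  1.492]), 'eef_pos': array([558.165, -16.24 , 173.275]), 'tcp_rot': array([-3.141, -0.352, -0.134]), 'wrist_force': array([-1.001,  0.662,  0.053]), 'finger_force': np.float64(0.0), 'gripper_width': np.float64(1.0)}
cmd [557.4 -16.1 171.6] err [ 0.8 -0.1  1.7] roterr [-0.0007 -0.0034 -0.    ]
top top z 43.630276129135254 [ 54.3700746 149.892965 ] [-30.93077392  28.98250548] ((74.5251693725586, 1.9765968322753906), (69.18964385986328, 154.99447631835938), 83.78117370605469) n [ 0.00289821 -0.00461468  0.99998515]
[-55.25133679  54.12155364] -0.502393872116934
side top z 44.64934788102312 [  2.71177384 148.97867706] [-29.38841762  31.12807962] ((75.95890808105469, 0.6815681457519531), (64.70010375976562, 148.2632598876953), 89.57554626464844) n [9.86116924e-04 4.62679347e-03 9.99988810e-01]
[-47.47094939  56.29579026] 0.7306616896461601
small ((430.6439208984375, -197.6368408203125), (109.14628601074219, 60.3831672668457), 0.13718028366565704)
[-0.18, 0.345, -0.131] [0.007, -0.111, -0.042] rows>=3.0
```

Request:
send_rows(commands=[[1,-0.06,0.115,-0.044,0.002,-0.037,-0.014],[1,-0.12,0.23,-0.088,0.005,-0.074,-0.028],[1,-0.18,0.345,-0.131,0.007,-0.111,-0.042],[1,-0.18,0.345,-0.131,0.007,-0.111,-0.042],[1,-0.18,0.345,-0.131,0.007,-0.111,-0.042],[1,-0.18,0.345,-0.131,0.007,-0.111,-0.042]])

```text
clock: 13.85
eef_pos: [479.4, -109.7, 188.1]
tcp_rot: [-3.14, 0.003, -0.002]
wrist_force: [-0.1, 0.5, -0.4]
gripper_width: 0.998
finger_force: 0.0
```

```bash
python3 - <<'E'
from dk import *
obs()
d=down(.005)
plan(([430.2,-197.3,70],d),([430.2,-197.3,3.5],d))
E
```

```text
{'clock': np.float64(13.85), 'q': array([-4.010e-01,  7.300e-02,  1.787e+00,  1.000e-03,  1.286e+00,
        1.171e+00]), 'eef_pos': array([ 479.355, -109.657,  188.141]), 'tcp_rot': array([-3.14e+00,  3.00e-03, -2.00e-03]), 'wrist_force': array([-0.093,  0.458, -0.445]), 'finger_force': np.float64(0.0), 'gripper_width': np.float64(0.998)}
cmd [ 480.  -110.1  190. ] err [-0.6  0.5 -1.8] roterr [ 0.002   0.0023 -0.001 ]
[-0.165, 0.291, 0.4] [0.0, 0.0, -0.002] rows>=3.8
[-0.165, 0.291, 0.622] [0.0, 0.0, -0.002] rows>=1.6
```

Request:
send_rows(commands=[[1,-0.165,0.291,0.2,0,0,-0.002],[1,-0.165,0.291,0.25,0,0,-0.002],[1,-0.165,0.291,0.3,0,0,-0.002],[1,-0.165,0.291,0.4,0,0,-0.002],[1,-0.165,0.291,0.4,0,0,-0.002],[1,-0.165,0.291,0.48,0,0,-0.002],[1,-0.165,0.291,0.56,0,0,-0.002],[1,-0.165,0.291,0.622,0,0,-0.002],[1,-0.165,0.291,0.622,0,0,-0.002],[1,-0.165,0.291,0.622,0,0,-0.002],[-1,-0.165,0.291,0.622,0,0,-0.002],[-1,-0.165,0.291,0.622,0,0,-0.002],[-1,-0.165,0.291,0.622,0,0,-0.002],[-1,-0.165,0.291,0.622,0,0,-0.002],[-1,-0.165,0.291,0.622,0,0,-0.002],[-1,-0.165,0.291,0.622,0,0,-0.002],[-1,-0.165,0.291,0.622,0,0,-0.002]])

```text
clock: 15.27
eef_pos: [432.1, -198.2, 5.5]
tcp_rot: [3.14, -0.003, 0.006]
wrist_force: [-0.4, 2.9, 6.9]
gripper_width: 0.693
finger_force: 66.8
```

```bash
python3 - <<'E'
from dk import *
obs()
d=down(.005)
plan(([430.2,-197.3,170],d),(deck(68,0,130),RDT))
E
```

```text
{'clock': np.float64(15.267), 'q': array([-0.612,  0.321,  1.946,  0.   ,  0.87 ,  0.953]), 'eef_pos': array([ 432.105, -198.161,    5.535]), 'tcp_rot': array([ 3.14e+00, -3.00e-03,  6.00e-03]), 'wrist_force': array([-0.393,  2.92 ,  6.889]), 'finger_force': np.float64(66.77), 'gripper_width': np.float64(0.693)}
cmd [ 430.3 -197.4    3.4] err [ 1.8 -0.7  2.1] roterr [-0.0018 -0.0036  0.0002]
[-0.001, 0.0, -0.555] [0.0, 0.0, 0.0] rows>=4.0
[0.401, -0.606, -0.574] [-0.008, 0.111, 0.044] rows>=5.2
```

Request:
send_rows(commands=[[-1,0,0,-0.06,0,0,0],[-1,0,0,-0.15,0,0,0],[-1,0,0,-0.25,0,0,0],[-1,0,0,-0.36,0,0,0],[-1,0,0,-0.46,0,0,0],[-1,0,0,-0.555,0,0,0],[-1,0.067,-0.101,-0.558,-0.001,0.018,0.007],[-1,0.134,-0.202,-0.561,-0.003,0.037,0.015],[-1,0.2,-0.303,-0.564,-0.004,0.055,0.022],[-1,0.267,-0.404,-0.568,-0.005,0.074,0.029],[-1,0.334,-0.505,-0.571,-0.007,0.092,0.037],[-1,0.401,-0.606,-0.574,-0.008,0.111,0.044],[-1,0.401,-0.606,-0.574,-0.008,0.111,0.044],[-1,0.401,-0.606,-0.574,-0.008,0.111,0.044],[-1,0.401,-0.606,-0.574,-0.008,0.111,0.044]])

```text
clock: 16.52
eef_pos: [548.9, -14.7, 175.2]
tcp_rot: [3.14, -0.347, -0.133]
wrist_force: [0.4, -0.6, -1.2]
gripper_width: 0.689
finger_force: 66.3
```

```bash
python3 - <<'E'
from dk import *
obs()
plan((deck(65,0,58),RDT))if 0 else plan((deck(65,0,58),RDT),)
E
```

```text
{'clock': np.float64(16.517), 'q': array([-1.960e-01,  1.000e-03,  1.933e+00,  2.600e-02,  8.610e-01,
        1.494e+00]), 'eef_pos': array([548.878, -14.67 , 175.2  ]), 'tcp_rot': array([ 3.14 , -0.347, -0.133]), 'wrist_force': array([ 0.438, -0.647, -1.245]), 'finger_force': np.float64(66.304), 'gripper_width': np.float64(0.689)}
cmd [549.7 -14.9 175.5] err [-0.8  0.3 -0.3] roterr [-0.0003  0.0016  0.0011]
[-0.01, 0.0, 0.24] [0.0, 0.0, 0.0] rows>=1.7
```

Request:
send_rows(commands=[[-1,-0.003,0,0.07,0,0,0],[-1,-0.006,0,0.14,0,0,0],[-1,-0.01,0,0.2,0,0,0],[-1,-0.01,0,0.24,0,0,0],[-1,-0.01,0,0.24,0,0,0],[-1,-0.01,0,0.24,0,0,0],[-1,-0.01,0,0.24,0,0,0]])

```text
clock: 17.1
eef_pos: [571.7, -19.0, 107.7]
tcp_rot: [3.14, -0.35, -0.135]
wrist_force: [0.1, -0.1, -2.0]
gripper_width: 0.689
finger_force: 66.2
```

```bash
python3 - <<'E'
from dk import *
obs()
o=manip.get_obs(); print('tcp in deck',RD.inv().apply(o['eef_pos']-O).round(1))
for n,a in deckcloud():
    c=a[(a[:,0]>-3)&(a[:,0]<175)&(abs(a[:,1])<45)&(a[:,2]>78)&(a[:,2]<95)]
    h=np.median(c[:,2]); c=c[abs(c[:,2]-h)<3]; print(n,'top z',h,len(c),np.percentile(c[:,0],[.5,99.5]),np.percentile(c[:,1],[1,99]),rect(c))
    c=a[(a[:,0]>-3)&(a[:,0]<175)&(abs(a[:,1])<45)&(a[:,2]>40)&(a[:,2]<48)];print(' large',np.percentile(c[:,0],[.5,99.5]),np.percentile(c[:,1],[1,99]))
E
```

```text
{'clock': np.float64(17.1), 'q': array([-0.195,  0.15 ,  1.936,  0.03 ,  0.707,  1.492]), 'eef_pos': array([571.662, -19.018, 107.709]), 'tcp_rot': array([ 3.14 , -0.35 , -0.135]), 'wrist_force': array([ 0.14 , -0.098, -1.962]), 'finger_force': np.float64(66.189), 'gripper_width': np.float64(0.689)}
cmd [571.2 -17.9 106.8] err [ 0.4 -1.1  0.9] roterr [-0.0003 -0.001  -0.0016]
tcp in deck [65.8 -1.2 58.7]
top top z 86.03216558541618 605 [ 74.37639038 119.65792732] [-30.97548782  27.43920589] ((97.02822875976562, 0.6099205017089844), (47.16952133178711, 65.79281616210938), 1.6713616847991943)
 large [ 82.67813414 150.26870137] [-30.88951692  29.56681272]
side top z 87.67840272344901 837 [ 10.52983245 119.06691859] [-29.73875576  30.08674923] ((64.8032455444336, 6.217679977416992), (75.33113098144531, 109.5076675415039), 89.43535614013672)
 large [  2.24065074 149.29276398] [-28.97881238  31.77653632]
```

Request:
send_rows(commands=[[-1,0,-0.004,0.012,0,0,0],[-1,0,-0.004,0.024,0,0,0],[-1,-0.01,-0.004,0.024,0,0,0],[-1,-0.02,-0.004,0.024,0,0,0],[-1,-0.028,-0.004,0.024,0,0,0],[-1,-0.033,-0.004,0.024,0,0,0],[-1,-0.038,-0.004,0.024,0,0,0],[-1,-0.038,-0.004,0.024,0,0,0],[-1,-0.038,-0.004,0.027,0,0,0],[-1,-0.038,-0.004,0.031,0,0,0],[-1,-0.038,-0.004,0.031,0,0,0],[-1,-0.038,-0.004,0.031,0,0,0]])

```text
clock: 18.2
eef_pos: [566.0, -16.2, 96.0]
tcp_rot: [3.14, -0.353, -0.134]
wrist_force: [3.9, -0.0, 4.3]
gripper_width: 0.693
finger_force: 66.8
```

```bash
python3 - <<'E'
from dk import *
p,R=start(); pickle.dump((p+R.apply([-11.4,-1.2,9.3]),R),open('cmd.pkl','wb'))
obs()
o=manip.get_obs(); print('tcp in deck',RD.inv().apply(o['eef_pos']-O).round(1),'f deck',RD.inv().apply(o['wrist_force']).round(1))
for n,a in deckcloud():
    c=a[(a[:,0]>-3)&(a[:,0]<175)&(abs(a[:,1])<45)&(a[:,2]>72)&(a[:,2]<90)]
    h=np.median(c[:,2]); c=c[abs(c[:,2]-h)<3]; print(n,'top z',h,len(c),np.percentile(c[:,0],[.5,99.5]),np.percentile(c[:,1],[1,99]))
    c=a[(a[:,0]>-3)&(a[:,0]<175)&(abs(a[:,1])<45)&(a[:,2]>40)&(a[:,2]<48)];print(' large',np.percentile(c[:,0],[.5,99.5]),np.percentile(c[:,1],[1,99]))
E
```

```text
{'clock': np.float64(18.2), 'q': array([-0.192,  0.157,  1.959,  0.03 ,  0.673,  1.493]), 'eef_pos': array([565.977, -16.151,  96.039]), 'tcp_rot': array([ 3.14 , -0.353, -0.134]), 'wrist_force': array([ 3.853, -0.046,  4.281]), 'finger_force': np.float64(66.773), 'gripper_width': np.float64(0.693)}
cmd [563.9 -15.7  94.2] err [ 2.  -0.4  1.9] roterr [-0.001  -0.0047  0.0001]
tcp in deck [56.2  0.9 49.8] f deck [5.1 0.5 2.7]
top top z 77.37085089342455 620 [ 63.38798928 110.22592098] [-29.13166615  29.51930473]
 large [ 76.4584153  150.28179651] [-31.68274175  29.13885885]
side top z 78.35508219921297 841 [2.03461819e-02 1.08895707e+02] [-27.49035515  31.65963161]
 large [  5.83360789 149.77272281] [-29.04940254  32.07311591]
```

Request:
send_rows(commands=[[1,0.004,0,0,0,0,0],[1,0.004,0,0,0,0,0],[1,0.004,0,0,0,0,0],[1,0.004,0,0,0,0,0],[1,0.004,0,0,0,0,0],[1,0.004,0,0,0,0,0],[1,0.004,0,-0.04,0,0,0],[1,0.004,0,-0.1,0,0,0],[1,0.004,0,-0.18,0,0,0],[1,0.004,0,-0.28,0,0,0],[1,-0.1,0,-0.38,0,0,0],[1,-0.22,0,-0.48,0,0,0],[1,-0.32,0,-0.5,0,0,0],[1,-0.42,0,-0.5,0,0,0],[1,-0.5,0,-0.5,0,0,0],[1,-0.5,0,-0.5,0,0,0],[1,-0.5,0,-0.5,0,0,0]])

```text
clock: 19.72
eef_pos: [372.4, 10.3, 183.2]
tcp_rot: [3.141, -0.349, -0.134]
wrist_force: [1.3, -0.2, 0.3]
gripper_width: 0.998
finger_force: 0.0
```

```bash
python3 - <<'E'
from dk import *
o=manip.get_obs(); print(o['clock'],o['eef_pos'])
for n,a in deckcloud():
    c=a[(a[:,0]>-3)&(a[:,0]<175)&(abs(a[:,1])<45)&(a[:,2]>72)&(a[:,2]<85)]
    h=np.median(c[:,2]); c=c[abs(c[:,2]-h)<3]; print(n,'top z',h,len(c),np.percentile(c[:,0],[.5,99.5]),np.percentile(c[:,1],[1,99]),rect(c)[2],plane(c)[1])
    c=a[(a[:,0]>112)&(a[:,0]<175)&(abs(a[:,1])<45)&(a[:,2]>40)&(a[:,2]<48)];print(' large',np.percentile(c[:,0],[.5,99.5]),np.percentile(c[:,1],[1,99]),np.median(c[:,2]))
    dk=a[(a[:,0]>152)&(a[:,0]<168)&(abs(a[:,1])<60)&(abs(a[:,2])<4)]; print(' deck',np.percentile(dk[:,1],[.5,99.5]))
p,_=manip.grab_frame("side"); cv2.imwrite("pics/fin.png",p)
E
```

```text
19.7167 [372.38541852  10.33374566 183.23305493]
top top z 77.4001672115363 1446 [  1.41079369 109.95068042] [-28.65326509  29.59475604] 89.82571411132812 [-0.00114676 -0.00708068  0.99997427]
 large [112.22839341 150.23851277] [-30.96293845  28.88710143] 43.559173801196074
 deck [-54.97084024  53.61794583]
side top z 78.48979315257321 1248 [  0.51017548 108.84257838] [-28.02257099  31.63169454] 1.8810076713562012 [-0.00136794  0.00511076  0.999986  ]
 large [112.77920242 149.6189173 ] [-29.8411251   31.05367706] 44.59268894849583
 deck [-54.26195867  55.82378854]
```

View pics/fin.png

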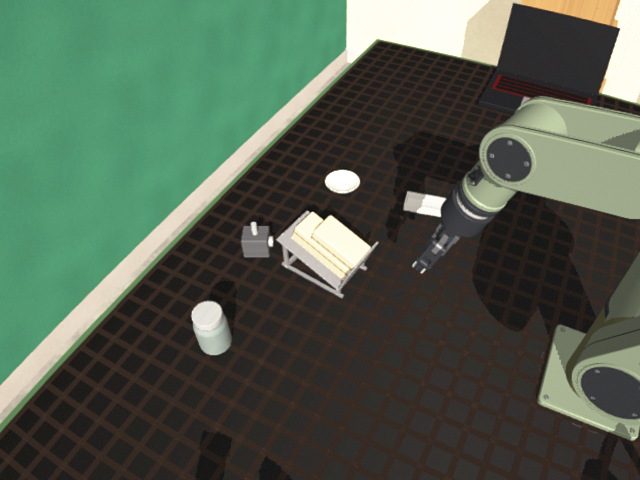

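The picture shows both cases stacked on the rack at (330,240), each with an end at the backstop. The jar, dish and block have not moved, and the gripper is clear at (425,262).

```bash
python3 -c "
from plant import manip
print(manip.job_done())"
```

```text
the job is handed in; nothing more can be done
None
```

The job is handed in at about 20 s: the large case lies flat on the deck and the small case flat on top, both against the backstop and within about 1 mm of mid-width by the cameras, with the jar, dish and block left where they stood.

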